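Build up a gearbox layshaft in the vice

TASK

A gearbox layshaft stands upright in the vice; build it up by sliding these parts down over it, one after another: first the large gear with its boss upwards, then the longer of the two spacers, then the small gear, and last the ball bearing, each fully home on the one below. The short spacer belongs to another shaft: leave it on the bench, and do not disturb the caliper and the oil can.

Things in the scene. Friction and masses are not known exactly. Their poses are not given: they have to be found in the camera images.
- shaft: Bright steel shaft, fixed upright in the vice. Origin: centre of the upper face of its shoulder (collar 37 mm wide, 64 mm above the bench), where the first part rests; z up. From there 20 mm diameter up to 41 mm, tapering to 15 mm at 44 mm; top at 56 mm, its last 3 mm tapering to 9 mm. All bores fit loosely, no key. Built up, undersides stand at 0, 20, 34, 46 mm.
- vice: Blue-grey machine vice that holds the shaft, fixed to the bench, about 183 mm long, 135 mm wide over all, 52 mm high. Origin on the bench under its middle, about 49 mm from the shaft's axis; its screw with the tommy bar points roughly towards the robot.
- large_gear: The larger dark steel spur gear, 88 mm over the teeth, toothed face 10 mm thick, with a round boss of 34 mm diameter standing up to 20 mm above its underside; bore 23 mm through. Easily gripped across the boss. Origin at the centre of its underside; z points up while it lies as found; it is round, so its yaw does not matter.
- long_spacer: The longer (taller) of two plain steel spacer rings: outside 34 mm, bore 23 mm, 14 mm high, standing on the bench with its bore upright. Origin at the centre of its underside; z points up while it lies as found; it is round, so its yaw does not matter.
- small_gear: The smaller dark steel spur gear, 57 mm over the teeth, 12 mm thick, flat with no boss, bore 23 mm. Gripped across the teeth. Origin at the centre of its underside; z points up while it lies as found; it is round, so its yaw does not matter.
- bearing: Ball bearing: bright steel inner and outer rings with a black seal between; outside 47 mm, bore 18 mm, 12 mm thick. Origin at the centre of its underside; z points up while it lies as found; it is round, so its yaw does not matter.
- short_spacer: The shorter of the two plain steel spacer rings: outside 34 mm, bore 23 mm, only 7 mm high. Not part of this shaft; stays where it lies. Origin at the centre of its underside, z up.
- caliper: Steel vernier caliper lying flat on the bench, 68 x 168 x 10 mm, long side along its y axis. A bystander; origin at the middle of its underside.
- oil_can: Small blue oil can with a thin upright spout, 64 mm diameter, 140 mm high, standing behind the work. A bystander; origin at the centre of its underside.
Mind the look-alikes: they are no part of the job. Leave any yellow look-alike of the small_gear alone.

How it is judged:
By the outcome, as a careful person would: the job done as asked, in the order asked, and still so for the second after the job is handed in, with the robot touching nothing.
It also fails if it takes over 104 s, if anything falls off the work surface, if the arm or the gripper's body presses on something with over 40 N, if the wrist force passes 120 N, or if a joint passes its speed limit or range.

ROBOT

A 6-joint arm with a two-finger parallel gripper is mounted at the origin on a cart in front of the work surface, level with it; the furniture and walls round the work are solid. World frame = base frame: x ahead of the robot, y to its left, z up, the work surface at z = 0. Lengths are in m, angles in rad, forces in N, time in s.
With the tool pointing down it reaches from about 0.35 to 0.975 m from the base axis. Payload 4.9 kg.
Tool frame: the origin (TCP) lies at the very end of the fingers, on their centre line; the grasp point (between the pads) lies robot.pinch_z behind it (robot.pinch_z is the distance from the TCP to the grasp point, in m); z points along the fingers, y is the line along which they close (so a half turn about z gives the same grasp; the last joint's range is limited). The gripper opens to 85 mm and grips with 20 to 120 N. Pads are 22 mm wide; open, the fingers measure 114 mm over their backs; the gripper's body (76 mm by 85 mm) begins 54 mm behind the grasp point. The pads swing forward as they close: fully open they stand 13 mm farther back than shut.
Start: joints at [1.023, 0.053, 1.613, -0, 1.476, -0.119], TCP at [0.26, 0.568, 0.231] pointing down, gripper open.
Joint ranges: [-3.01, 3.01], [-1.01, 2.22], [0.06, 2.58], [-1.02, 4.17], [0.09, 2.62], [-3.14, 3.14]. Speed limits (rad/s): [2.57, 2.57, 3.14, 3.14, 3.14, 3.14].

INTERFACE

Orientations are given as a unit quaternion [x, y, z, w].
In Python, from rig import sensors, cams, ticket, robot gives the robot as it stands.
- The arm moves only by the shell command python3 -m pendant 'ROWS' [OPENING] [FORCE]. ROWS is text: rows parted by semicolons, each of 6 numbers parted by spaces: the shift along the tool's x, y, z in mm, then the turn, a rotation vector about the tool's x, y, z in degrees. In form: tx ty tz rx ry rz; .... A call has exactly 5 rows; each row shifts and turns the commanded pose from where the row before left it, along the tool's axes as they then stand; what a row does not reach is not made up. A row lasts 1/10 s, in which the tool goes at most 50 mm and 8.59 degrees, less where a joint would pass 70% of its speed; a pose out of reach is approached as far as the arm can. A call is refused whole if a number of a shift passes 50 or a number of a turn 8.59, either way. A call with a gripper value outside its range is refused whole. OPENING is the finger opening in mm, from 0 to 85.4, set as the call begins (- or left out, the last holds). The fingers move at their own pace and stop on an object; FORCE is the grip in N (left out, the last holds). Time passes only in rows, so rows that do not move let the fingers close, or fill a call up. It gives the time, the measured TCP pose, the force, the opening and the grip force at its end, in the units of the state.
- sensors.read_state(): the state, without advancing time (a new reading comes with each control period).
- cams.grab_frame(name): name is "scene" or "side" or "wrist"; returns a dict with "frame" (480x640x3 uint8, blue, green, red), "fx", "fy", "cx", "cy" (pixels), "origin" and "orientation" of the camera in the world. Camera axes: x right, y down, z forward; pixel columns grow to the right and rows downward; lengths in m; the calibration is good to about 2 mm. The wrist camera is an equidistant fisheye: a pixel r from the principal point sees the ray r / f radians off the axis. A picture is of the moment at which its call begins. There is no depth.
- ticket.close_job(): hands the job in; it is judged then, once.
The state is a dict: "clock": time; "joints": joint angles; "dq": joint speeds; "joint_torque": joint torques, N m; "tcp_pos": TCP position; "tcp_rot": TCP orientation; "force": force on the tool from outside, world axes, zero at the start; "ft_torque": the same for the moment, N m; "grip_width": finger opening in m; "finger_force": force on a finger pad.
Only numpy, scipy, OpenCV 4.12 (cv2) and the standard library are available. Lean on these libraries where they do the work, as an engineer would, in place of code of your own. Each camera call takes 0.05 s, during which the arm holds its last target. There are 200 camera calls.

## Working session

There is one attempt and no reset: what is moved stays moved. The work goes in short steps, Python scripts to look and compute and a shell command to move; the robot and the scene stay as the last step left them, time stands still between calls to the robot, and variables do not carry over. Pictures are saved under pics/ and viewed, at most 14 in all, crops included, and the job is handed in when it is done.

```bash
mkdir -p pics; ls
cat > h.py <<'E'
import numpy as np, cv2
from scipy.spatial.transform import Rotation as R
from rig import sensors, cams, ticket, robot
def grab(n,tag):
    d=cams.grab_frame(n); cv2.imwrite(f'pics/{tag}.png',d['frame']); np.save(f'pics/{tag}.npy',d,allow_pickle=True); return d
def load(tag): return np.load(f'pics/{tag}.npy',allow_pickle=True).item()
def ray(d,u,v,fish=False):
    x=(u-d['cx'])/d['fx']; y=(v-d['cy'])/d['fy']
    if fish:
        r=np.hypot(x,y); s=np.sin(r)/r if r>1e-9 else 1; c=np.array([x*s,y*s,np.cos(r)])
    else: c=np.array([x,y,1.])
    c=R.from_quat(d['orientation']).apply(c/np.linalg.norm(c)); return np.array(d['origin']),c
def plane(d,u,v,z,fish=False):
    o,c=ray(d,u,v,fish); return o+c*(z-o[2])/c[2]
def proj(d,p,fish=False):
    c=R.from_quat(d['orientation']).inv().apply(np.array(p)-d['origin'])
    if fish:
        t=np.arctan2(np.hypot(c[0],c[1]),c[2]); n=np.hypot(c[0],c[1])+1e-12
        return d['cx']+d['fx']*t*c[0]/n, d['cy']+d['fy']*t*c[1]/n
    return d['cx']+d['fx']*c[0]/c[2], d['cy']+d['fy']*c[1]/c[2]
def tri(*rs):
    A=np.zeros((3,3));b=np.zeros(3)
    for o,c in rs:
        P=np.eye(3)-np.outer(c,c);A+=P;b+=P@o
    return np.linalg.solve(A,b)
E
python3 - <<'E'
from h import *
for n in ['scene','side','wrist']:
    d=grab(n,n+'0'); print(n,{k:np.round(v,3) for k,v in d.items() if k!='frame'})
s=sensors.read_state(); print({k:np.round(v,3) for k,v in s.items()}, robot.pinch_z)
E
```

```text
pics
scene {'fx': np.float64(593.453), 'fy': np.float64(593.453), 'cx': np.float64(320.077), 'cy': np.float64(235.77), 'origin': array([-0.379, -0.863,  0.771]), 'orientation': array([ 0.782, -0.353,  0.2  , -0.473])}
side {'fx': np.float64(614.569), 'fy': np.float64(614.569), 'cx': np.float64(319.94), 'cy': np.float64(240.007), 'origin': array([0.323, 1.485, 0.701]), 'orientation': array([-0.054,  0.834, -0.547,  0.047])}
wrist {'fx': np.float64(371.648), 'fy': np.float64(371.648), 'cx': np.float64(316.677), 'cy': np.float64(244.657), 'origin': array([0.186, 0.603, 0.372]), 'orientation': array([0.831, 0.534, 0.084, 0.132])}
{'clock': np.float64(0.15), 'joints': array([ 1.023,  0.053,  1.614,  0.   ,  1.476, -0.119]), 'dq': array([ 0.001, -0.002, -0.005,  0.001, -0.   ,  0.   ]), 'joint_torque': array([ 1.0000e-03, -3.9424e+01, -3.7072e+01, -0.0000e+00,  5.0000e-03,
       -0.0000e+00]), 'tcp_pos': array([0.26 , 0.568, 0.23 ]), 'tcp_rot': array([ 0.213,  0.977, -0.001, -0.   ]), 'force': array([-1.40e+00, -1.00e-03,  6.79e-01]), 'ft_torque': array([0.014, 0.027, 0.018]), 'finger_force': np.float64(0.0), 'grip_width': np.float64(0.086)} 0.0187
```

View pics/scene0.png

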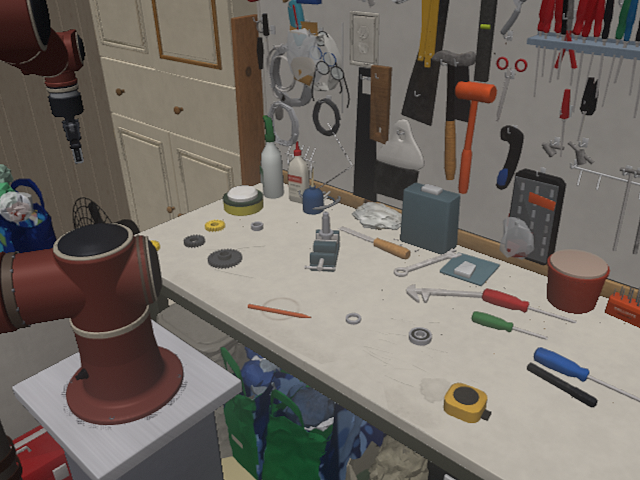

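View pics/side0.png

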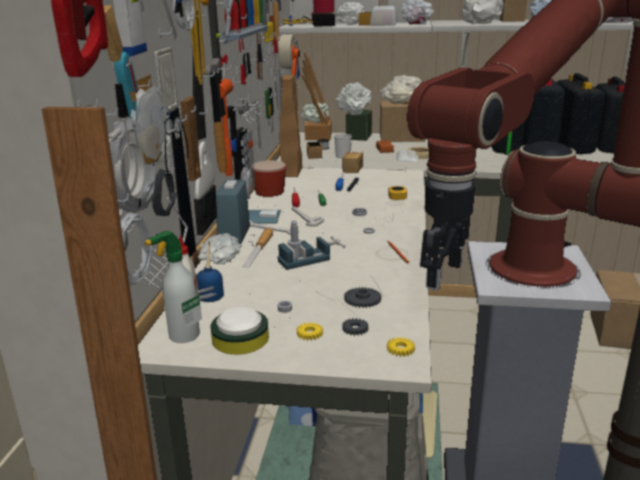

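View pics/wrist0.png

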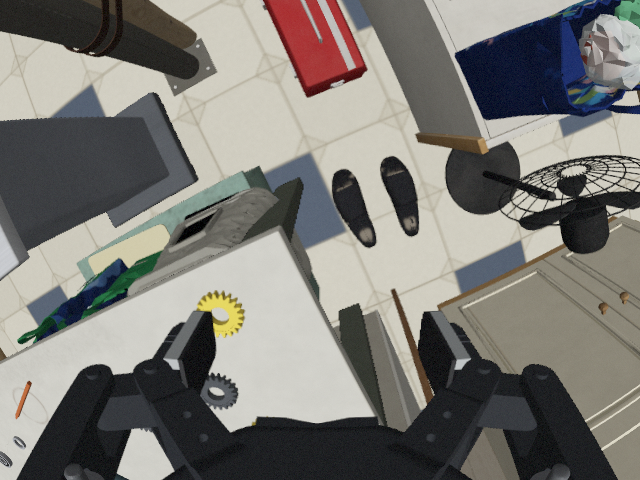

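The scene view shows the large gear at (225,258) and the dark small gear at (194,240). Yellow gears sit at (215,225) and (155,245). There are rings at (257,226) and (353,318), the bearing at (420,336), and the vice with shaft at (325,240). Next I compare the two rings and get rough positions.

Run:
```python
from h import *
s,d=load('scene0'),load('side0')
def crop(f,u,v,w=33,h=25): return cv2.resize(f[v-h:v+h,u-w:u+w],(400,300),interpolation=cv2.INTER_CUBIC)
a=crop(s['frame'],257,226);b=crop(s['frame'],353,318);c=crop(d['frame'],285,306);e=crop(d['frame'],369,231)
cv2.imwrite('pics/sp.png',np.vstack([np.hstack([a,b]),np.hstack([c,e])]))
P={'large':((225,258),(362,297)),'small':((194,240),(355,327)),'ringA':((257,226),(285,306)),'ringB':((353,318),(369,231)),'bearing':((420,336),(360,212)),'yel1':((215,225),(310,331)),'yel2':((155,245),(401,346)),'shafttop':((325,214),(295,225))}
for k,(p,q) in P.items(): print(k,plane(s,*p,0.01).round(3),plane(d,*q,0.01).round(3),tri(ray(s,*p),ray(d,*q)).round(3))
```

```text
large [0.416 0.206 0.01 ] [0.417 0.225 0.01 ] [0.42  0.213 0.004]
small [0.424 0.345 0.01 ] [0.422 0.359 0.01 ] [0.425 0.35  0.006]
ringA [0.589 0.275 0.01 ] [0.588 0.286 0.01 ] [0.591 0.278 0.007]
ringB [ 0.429 -0.205  0.01 ] [ 0.429 -0.176  0.01 ] [ 0.433 -0.199  0.002]
bearing [ 0.47  -0.349  0.01 ] [ 0.468 -0.329  0.01 ] [ 0.471 -0.346  0.006]
yel1 [0.517 0.371 0.01 ] [0.515 0.386 0.01 ] [0.518 0.376 0.006]
yel2 [0.339 0.403 0.01 ] [0.323 0.421 0.01 ] [0.331 0.406 0.006]
shafttop [0.768 0.179 0.01 ] [ 0.653 -0.202  0.01 ] [0.609 0.037 0.111]
```

View pics/sp.png

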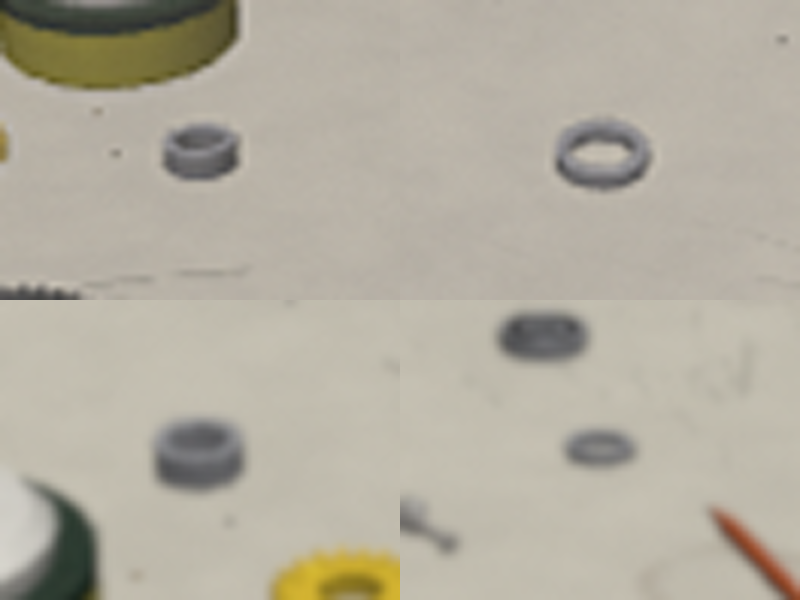

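Ring A at (257,226) is clearly taller, so it is the long spacer. Ring B at (353,318) is the short one. Could be confused:
- **Small gear:** dark at (194,240), versus yellow at (215,225) and (155,245). I choose the dark one.
- **Spacer:** (257,226) versus (353,318). I choose (257,226).
- **Large gear:** (225,258), the only one.
- **Bearing:** (420,336), the only sealed ring.

Now I turn the tool so its x axis points along world +y, and move towards the large gear.

```bash
python3 - <<'E'
from h import *
w=load('wrist0'); s=sensors.read_state(); T=R.from_quat(s['tcp_rot'])
print('cam in tool',T.inv().apply(w['origin']-s['tcp_pos']).round(4)); C=T.inv()*R.from_quat(w['orientation']); print(C.as_matrix().round(3))
for k in ([0,0,0],[0,.1,0],[.1,0,0],[0,0,.1],[.1,0,.1],[0,0,.2]): print(k,np.round(proj(w,s['tcp_pos']+T.apply(k),True)))
sc,sd=load('scene0'),load('side0')
print('oil',plane(sc,316,208,0.01),plane(sd,208,296,0.01))
E
python3 -m pendant '0 0 0 0 0 8.2;0 0 0 0 0 8.2;0 0 0 0 0 8.2;0 0 0 0 0 8.2;0 0 0 0 0 8.2' 85
python3 -m pendant '-35 20 0 0 0 8.2;-45 35 0 0 0 8.2;-45 35 0 0 0 8;-45 30 0 0 0 0;-45 0 0 0 0 0'
```

```text
cam in tool [ 0.0813  0.001  -0.1419]
[[-0.    -0.951 -0.308]
 [ 1.    -0.     0.   ]
 [-0.    -0.308  0.951]]
[0, 0, 0] [314. 322.]
[0, 0.1, 0] [520. 314.]
[0.1, 0, 0] [314.  79.]
[0, 0, 0.1] [315. 249.]
[0.1, 0, 0.1] [315.  99.]
[0, 0, 0.2] [316. 215.]
oil [0.78124919 0.22600537 0.01      ] [0.77806524 0.25915408 0.01      ]
clock: 0.65
tcp_pos: [0.2597, 0.5682, 0.2308]
tcp_rot: [0.544, 0.839, -0.0, 0.0]
force: [0.2, -0.3, 0.2]
grip_width: 0.0852
finger_force: 0.0
clock: 1.15
tcp_pos: [0.3992, 0.3922, 0.2309]
tcp_rot: [0.708, 0.707, -0.0, 0.0]
force: [0.2, -0.3, 0.5]
grip_width: 0.0847
finger_force: 0.0
```

```bash
python3 -m pendant '-40 10 10 0 0 0;-40 10 10 0 0 0;-32 0 10 0 0 0;0 0 0 0 0 0;0 0 0 0 0 0'
python3 - <<'E'
from h import *
grab('wrist','w1')
E
python3 -m pendant '-40 0 20 0 0 0;-27 0 30 0 0 0;0 0 30 0 0 0;0 0 20 0 0 0;0 0 0 0 0 0' 60
python3 - <<'E'
from h import *
grab('wrist','w2')
cv2.imwrite('pics/w12.png',np.vstack([cv2.resize(load(t)['frame'],(400,300)) for t in('w1','w2')]))
E
```

```text
clock: 1.65
tcp_pos: [0.4167, 0.2816, 0.2009]
tcp_rot: [0.707, 0.707, -0.0, -0.0]
force: [0.2, 0.0, 0.3]
grip_width: 0.0853
finger_force: 0.0
clock: 2.2
tcp_pos: [0.4147, 0.2153, 0.0984]
tcp_rot: [0.706, 0.708, -0.003, -0.001]
force: [-0.9, 0.2, -1.1]
grip_width: 0.0601
finger_force: 0.0
```

View pics/w12.png

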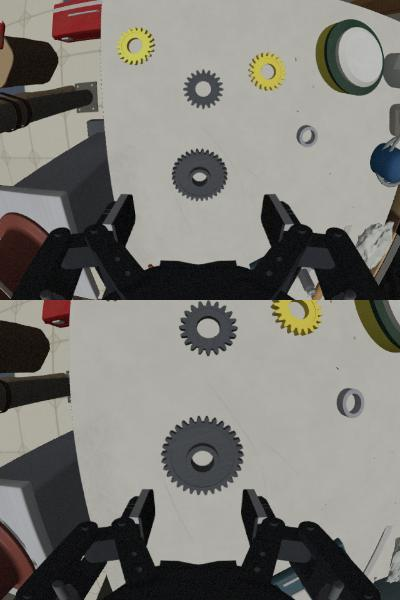

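View w1 (upper) shows the dark small gear at about (406,178) full scale and the large gear at (398,350), boss up. The long spacer is at (612,270), with yellow gears at (272,90) and (534,142). View w2 (lower) has the large gear at (404,310), centred between the fingers. The dark gear choice is confirmed. Next I measure by contour and triangulate.

```bash
cat >> h.py <<'E'
def seg(d,u,v,r,thr=None,pick='c'):
    f=d['frame'];u0,v0=max(0,int(u-r)),max(0,int(v-r));g=cv2.cvtColor(f[v0:v0+2*r,u0:u0+2*r],cv2.COLOR_BGR2GRAY);g=cv2.GaussianBlur(g,(3,3),0)
    if thr is None: thr,_=cv2.threshold(g,0,255,cv2.THRESH_OTSU)
    m=(g<thr).astype(np.uint8); cs,_=cv2.findContours(m,cv2.RETR_EXTERNAL,cv2.CHAIN_APPROX_NONE)
    c=max(cs,key=lambda c:cv2.contourArea(cv2.convexHull(c)) - 5*np.hypot(*(c.mean((0,1))-[u-u0,v-v0])))
    return cv2.convexHull(c).reshape(-1,2)+[u0,v0],thr
def circ(d,u,v,r,z,fish=True,thr=None):
    c,t=seg(d,u,v,r,thr); P=np.array([plane(d,a,b,z,fish)[:2] for a,b in c],np.float32)
    (x,y),rad=cv2.minEnclosingCircle(P); e=cv2.minAreaRect(P)
    p=proj(d,[*e[0],z],fish); return np.array(e[0]),np.array(e[1]),p,t
E
python3 - <<'E'
from h import *
w1,w2=load('w1'),load('w2')
for n,h,a,b,r1,r2 in (('large',.01,(318,280),(323,248),58,85),('small',.012,(325,142),(334,43),42,58),('spacer',.014,(491,216),(560,164),26,34)):
    o=[circ(d,*p,r,h/2) for d,p,r in ((w1,a,r1),(w2,b,r2))]
    for q in o: print(n,q[0].round(4),q[1].round(4),np.round(q[2],1),q[3])
    print('  tri',tri(ray(w1,*o[0][2],True),ray(w2,*o[1][2],True)).round(4))
E
```

```text
large [0.4171 0.2155] [0.0882 0.0894] [318.8 281. ] 119.0
large [0.4175 0.2145] [0.089  0.0891] [323.9 252.3] 117.0
  tri [ 0.4174  0.2107 -0.0057]
small [0.4227 0.3502] [0.0564 0.0563] [325.  142.1] 124.0
small [0.4224 0.3508] [0.0582 0.0575] [332.9  43.2] 119.0
  tri [0.4225 0.3503 0.0083]
spacer [0.5798 0.2872] [0.0327 0.0174] [482.7 212.6] 128.0
spacer [0.5789 0.2834] [0.0332 0.0199] [549.5 161.7] 121.0
  tri [ 0.5867  0.2835 -0.0053]
```

```bash
python3 -m pendant '0 1 25 0 0 0;0 0 25 0 0 0;0 0 15 0 0 0;0 0 0 0 0 0;0 0 0 0 0 0' 52 80
```

```text
clock: 2.75
tcp_pos: [0.4191, 0.2161, 0.0381]
tcp_rot: [0.707, 0.708, 0.001, 0.001]
force: [0.5, -1.3, -0.1]
grip_width: 0.0516
finger_force: 0.0
```

```bash
python3 -m pendant '-1 -1.5 15 0 0 0;0 0 8 0 0 0;0 0 3 0 0 0;0 0 0 0 0 0;0 0 0 0 0 0'
python3 -m pendant '0 0 0 0 0 0;0 0 0 0 0 0;0 0 0 0 0 0;0 0 0 0 0 0;0 0 0 0 0 0' 20 80
```

```text
clock: 3.25
tcp_pos: [0.4169, 0.2143, 0.011]
tcp_rot: [0.707, 0.707, 0.0, 0.0]
force: [0.5, 0.3, 0.1]
grip_width: 0.0522
finger_force: 0.0
clock: 3.75
tcp_pos: [0.4177, 0.2144, 0.012]
tcp_rot: [0.707, 0.707, 0.001, 0.001]
force: [-0.5, -0.3, 6.2]
grip_width: 0.0298
finger_force: 78.6
```

```bash
python3 -m pendant '0 0 -5 0 0 0;0 0 -15 0 0 0;0 0 -20 0 0 0;0 0 0 0 0 0;0 0 0 0 0 0'
python3 - <<'E'
from h import *
grab('wrist','w3')
E
```

```text
clock: 4.25
tcp_pos: [0.4159, 0.214, 0.0498]
tcp_rot: [0.707, 0.707, -0.0, -0.0]
force: [-0.1, 0.2, -4.8]
grip_width: 0.0299
finger_force: 79.7
```

View pics/w3.png

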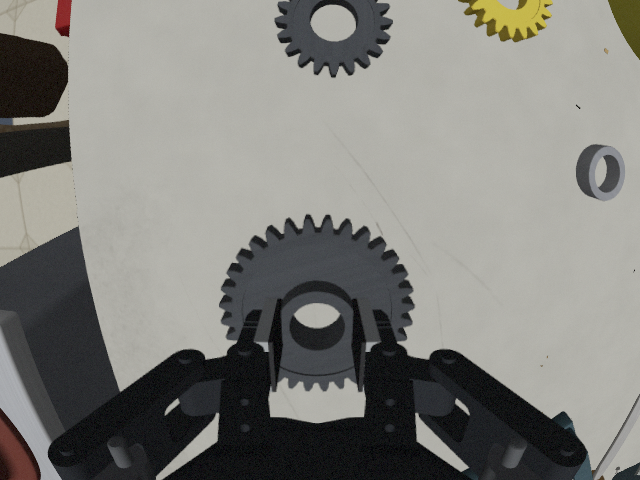

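The large gear is held by its boss (bore at (317,318)) and the wrist force shows its weight of about 5 N. Next I carry it over to where the wrist camera sees the shaft.

```bash
python3 -m pendant '0 0 -40 0 0 0;0 0 -45 0 0 0;-20 15 -40 0 0 0;-38 27 -15 0 0 0;-38 27 -10 0 0 0'
python3 -m pendant '-38 27 0 0 0 0;-38 27 0 0 0 0;-38 27 0 0 0 0;-38 25 0 0 0 0;-20 15 0 0 0 0'
python3 -m pendant '-6 5 0 0 0 0;0 0 0 0 0 0;0 0 0 0 0 0;0 0 0 0 0 0;0 0 0 0 0 0'
python3 - <<'E'
from h import *
grab('wrist','w4')
E
python3 -m pendant '30 0 0 0 0 0;30 0 0 0 0 0;0 0 0 0 0 0;0 0 0 0 0 0;0 0 0 0 0 0'
python3 - <<'E'
from h import *
grab('wrist','w5')
cv2.imwrite('pics/w45.png',np.vstack([cv2.resize(load(t)['frame'],(400,300)) for t in('w4','w5')]))
E
```

```text
clock: 4.8
tcp_pos: [0.4863, 0.1175, 0.2014]
tcp_rot: [0.706, 0.708, 0.001, 0.001]
force: [1.3, 0.4, -4.1]
grip_width: 0.0294
finger_force: 80.9
clock: 5.3
tcp_pos: [0.6068, -0.0568, 0.1976]
tcp_rot: [0.708, 0.706, -0.001, -0.001]
force: [1.1, 1.3, -4.1]
grip_width: 0.0297
finger_force: 80.9
clock: 5.8
tcp_pos: [0.611, -0.0586, 0.2003]
tcp_rot: [0.706, 0.708, -0.0, -0.0]
force: [0.3, -0.0, -3.8]
grip_width: 0.0294
finger_force: 80.9
clock: 6.35
tcp_pos: [0.6114, 0.0, 0.2005]
tcp_rot: [0.707, 0.707, -0.0, 0.0]
force: [0.2, -0.1, -3.9]
grip_width: 0.0293
finger_force: 80.9
```

View pics/w45.png

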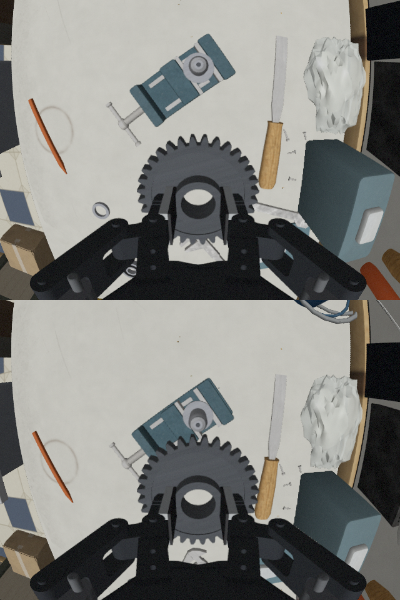

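View w4 shows the shaft at about (318,104) full scale, collar and tip concentric. In w5 it leans at about (315,190). I zoom in on both.

Run:
```python
from h import *
w4,w5=load('w4'),load('w5')
a=w4['frame'][70:140,280:360];b=w5['frame'][140:230,270:360]
cv2.imwrite('pics/sh.png',np.hstack([cv2.resize(a,(400,350),interpolation=cv2.INTER_CUBIC),cv2.resize(b,(350,350),interpolation=cv2.INTER_CUBIC)]))
```

```text
(no output)
```

View pics/sh.png

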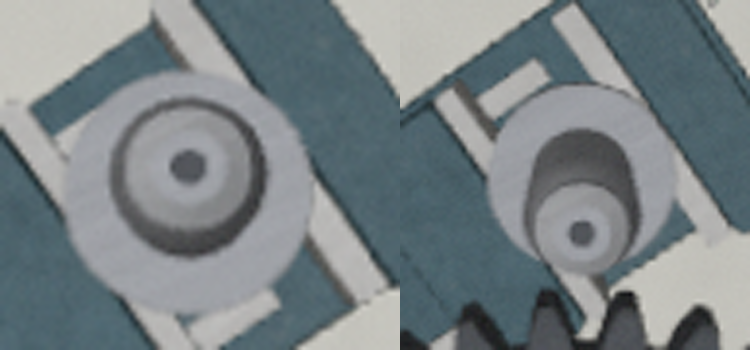

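The left crop (w4) has the tip's centre hole at (317.8,103.6) and the collar centre at (317.8,108.4). The right crop (w5) has the tip at (316.8,200.2) and the collar at about (316.7,185.9).

Run:
```python
from h import *
w4,w5,s0,d0=load('w4'),load('w5'),load('scene0'),load('side0')
t=[(w4,317.8,103.6),(w5,316.8,200.2)]; print(tri(*[ray(*q,True) for q in t]), [plane(*q,.120,True).round(4) for q in t])
c=[(w4,317.8,108.4),(w5,316.7,185.9)]; print([plane(*q,.064,True).round(4) for q in c])
# held gear rim in both wrist views: bore rim top
s=sensors.read_state(); print(s['tcp_pos'])
print('static proj of est',proj(s0,[.611,.038,.12]),proj(d0,[.611,.038,.12]))
# large gear outline in w4: 
for d,tc in ((w4,[.611,-.0586,.2003]),(w5,s['tcp_pos'])):
    f=cv2.cvtColor(d['frame'],cv2.COLOR_BGR2GRAY)[285:350,270:365]; m=(f>110).astype(np.uint8)
    cs,_=cv2.findContours(m,cv2.RETR_EXTERNAL,cv2.CHAIN_APPROX_NONE);c=max(cs,key=cv2.contourArea).reshape(-1,2)+[270,285]; print('bore px',c.min(0),c.max(0))
    for g in ([0,0,-.008],[0,0,.012]):
        P=[proj(d,np.array(tc)+[.0115*np.cos(a),.0115*np.sin(a),-g[2]],True) for a in np.linspace(0,6.28,40)]; P=np.array(P); print(' pred rim z',g,P.min(0).round(1),P.max(0).round(1))
```

```text
[0.60992969 0.03724014 0.11925576] [array([0.6099, 0.0372, 0.12  ]), array([0.6099, 0.0374, 0.12  ])]
[array([0.6101, 0.0373, 0.064 ]), array([0.6099, 0.0375, 0.064 ])]
[ 6.11419044e-01 -2.37938664e-04  2.00421725e-01]
static proj of est (np.float64(324.3126470641965), np.float64(211.71338071806585)) (np.float64(293.0336377353359), np.float64(220.64695844953403))
bore px [294 303] [340 328]
 pred rim z [0, 0, -0.008] [293. 306.] [347.9 352.7]
 pred rim z [0, 0, 0.012] [295.5 285.7] [344.7 329.2]
bore px [294 303] [340 328]
 pred rim z [0, 0, -0.008] [293.1 306.5] [348.  353.1]
 pred rim z [0, 0, 0.012] [295.5 286.2] [344.7 329.6]
```

The shaft axis measures (0.610, 0.0373), with its top at 0.119 and the collar at 0.064, which matches the text. I align and lower.

```bash
python3 -m pendant '25 0 0 0 0 0;12 -0.5 0 0 0 0;0 0 25 0 0 0;0 0 25 0 0 0;0 0 3 0 0 0'
python3 - <<'E'
from h import *
grab('wrist','w6'); print(sensors.read_state()['tcp_pos'])
E
```

```text
clock: 6.9
tcp_pos: [0.6082, 0.0371, 0.143]
tcp_rot: [0.707, 0.707, -0.003, -0.003]
force: [-1.2, 0.1, -4.7]
grip_width: 0.0297
finger_force: 80.8
[0.60904335 0.03701033 0.14437239]
```

View pics/w6.png

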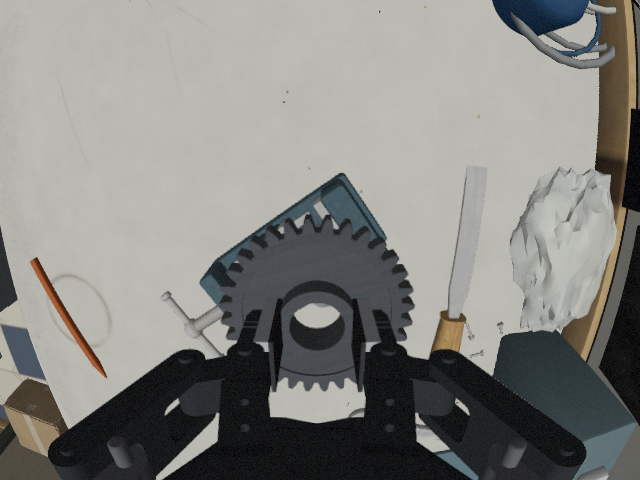

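The gear sits over the vice and the shaft tip is just appearing in its bore at (322,303). I lower gently.

```bash
python3 -m pendant '0 0 8 0 0 0;0 0 8 0 0 0;0 0 8 0 0 0;0 0 0 0 0 0;0 0 0 0 0 0'
```

```text
clock: 7.45
tcp_pos: [0.6109, 0.0372, 0.1232]
tcp_rot: [0.707, 0.707, -0.0, -0.0]
force: [-0.2, -1.1, -4.3]
grip_width: 0.0296
finger_force: 80.9
```

```bash
python3 -m pendant '0 0 7 0 0 0;0 0 7 0 0 0;0 0 7 0 0 0;0 0 0 0 0 0;0 0 0 0 0 0'
```

```text
clock: 7.95
tcp_pos: [0.6106, 0.0373, 0.1018]
tcp_rot: [0.707, 0.707, -0.0, -0.0]
force: [-0.9, 0.3, -3.5]
grip_width: 0.0294
finger_force: 80.9
```

```bash
python3 -m pendant '0 0 6 0 0 0;0 0 6 0 0 0;0 0 6 0 0 0;0 0 4 0 0 0;0 0 0 0 0 0'
```

```text
clock: 8.45
tcp_pos: [0.6102, 0.0373, 0.0791]
tcp_rot: [0.707, 0.707, -0.001, -0.001]
force: [-0.1, -0.4, -4.7]
grip_width: 0.0299
finger_force: 80.9
```

```bash
python3 -m pendant '0 0 1.5 0 0 0;0 0 1 0 0 0;0 0 0 0 0 0;0 0 0 0 0 0;0 0 0 0 0 0'
python3 -m pendant '0 0 0 0 0 0;0 0 0 0 0 0;0 0 -3 0 0 0;0 0 -20 0 0 0;0 0 -40 0 0 0' 60
python3 -m pendant '0 0 -40 0 0 0;0 0 -20 0 0 0;-40 0 0 0 0 0;-20 0 0 0 0 0;0 0 0 0 0 0'
python3 - <<'E'
from h import *
grab('wrist','w7'); s=sensors.read_state(); print(s['tcp_pos'],s['force'])
cv2.imwrite('pics/w7c.png',load('w7')['frame'][60:360,120:520])
E
```

```text
clock: 8.95
tcp_pos: [0.6111, 0.0372, 0.078]
tcp_rot: [0.707, 0.707, 0.0, 0.0]
force: [0.2, -0.3, -3.9]
grip_width: 0.0295
finger_force: 80.9
clock: 9.45
tcp_pos: [0.6085, 0.0373, 0.1382]
tcp_rot: [0.707, 0.707, -0.002, -0.003]
force: [0.7, 0.3, 0.8]
grip_width: 0.0598
finger_force: 0.0
clock: 9.95
tcp_pos: [0.6115, -0.0249, 0.2022]
tcp_rot: [0.708, 0.706, 0.0, 0.001]
force: [-0.4, 0.5, -0.1]
grip_width: 0.0603
finger_force: 0.0
[ 0.61127945 -0.0236482   0.20171031] [-0.43412901 -0.288259   -0.70742206]
```

View pics/w7c.png

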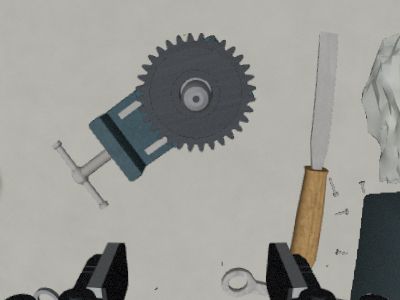

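The gear is seated over the shaft (centre near (316,158) full scale). I check its level and go on to the long spacer.

```bash
python3 -m pendant '45 -3 0 0 0 0;48 -5 0 0 0 0;48 -5 0 0 0 0;48 -5 0 0 0 0;48 -5 0 0 0 0' 55
python3 -m pendant '45 -3 10 0 0 0;27 -2 20 0 0 0;0 0 30 0 0 0;0 0 0 0 0 0;0 0 0 0 0 0'
python3 - <<'E'
from h import *
w=grab('wrist','w8'); print(sensors.read_state()['tcp_pos'])
w7=load('w7')
for z in (.069,.075): print('gear',[np.round(q,4) for q in circ(w7,313,152,72,z,thr=75)])
u,v=proj(w,[.583,.284,.007],True); print(u,v); print('sp',[np.round(q,4) for q in circ(w,u,v,40,.007,thr=135)])
r=int(v),int(u); cv2.imwrite('pics/w8c.png',cv2.resize(w['frame'][r[0]-60:r[0]+60,r[1]-80:r[1]+80],(640,480)))
E
```

```text
clock: 10.5
tcp_pos: [0.5871, 0.2172, 0.2012]
tcp_rot: [0.707, 0.708, 0.0, -0.0]
force: [0.5, 0.3, -0.1]
grip_width: 0.055
finger_force: 0.0
clock: 11.0
tcp_pos: [0.5821, 0.2866, 0.1404]
tcp_rot: [0.707, 0.708, -0.001, -0.0]
force: [-0.4, -0.6, 0.4]
grip_width: 0.0549
finger_force: 0.0
[0.58315297 0.28646551 0.14197806]
gear [array([0.6085, 0.0419]), array([0.0839, 0.078 ]), array([314.1615, 147.1984]), np.int64(75)]
gear [array([0.6086, 0.0422]), array([0.0821, 0.0763]), array([314.1615, 147.1985]), np.int64(75)]
320.10628158388533 237.71207960642306
sp [array([0.5899, 0.283 ]), array([0.0328, 0.0366]), array([328.9485, 238.9345]), np.int64(135)]
```

View pics/w8c.png

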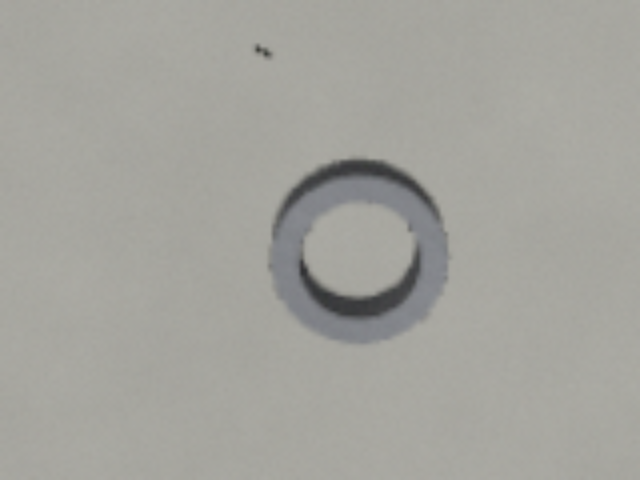

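The close crop shows a tall ring centred at about (329,239) full scale. This is the long spacer, at (0.590, 0.283).

```bash
python3 -m pendant '-3.5 7 30 0 0 0;0 0 45 0 0 0;0 0 40 0 0 0;0 0 10 0 0 0;0 0 0 0 0 0' 52
python3 - <<'E'
from h import *
d=grab('wrist','w9'); print(sensors.read_state()['tcp_pos'])
u,v=proj(d,[.590,.283,.007],True); print(u,v); q=circ(d,u,v,55,.007,thr=135); print('sp',[np.round(k,4) for k in q])
w=load('w8');p=circ(w,328,239,40,.007,thr=135); print(tri(ray(d,*q[2],True),ray(w,*p[2],True)))
E
```

```text
clock: 11.55
tcp_pos: [0.5895, 0.2821, 0.0155]
tcp_rot: [0.707, 0.707, -0.001, -0.0]
force: [-0.0, -0.2, 0.0]
grip_width: 0.0521
finger_force: 0.0
[0.59111437 0.28276876 0.01769886]
321.1609297116249 309.9252518528487
sp [array([0.5892, 0.2827]), array([0.0387, 0.0346]), array([319.477 , 310.4236]), np.int64(135)]
[0.58951434 0.28355395 0.00860696]
```

```bash
python3 -m pendant '0 -1 7 0 0 0;0 0 5 0 0 0;0 0 1.5 0 0 0;0 0 0 0 0 0;0 0 0 0 0 0'
python3 -m pendant '0 0 0 0 0 0;0 0 0 0 0 0;0 0 0 0 0 0;0 0 0 0 0 0;0 0 0 0 0 0' 20 60
python3 -m pendant '0 0 -10 0 0 0;0 0 -30 0 0 0;0 0 -40 0 0 0;0 0 -45 0 0 0;-10 2 -40 0 0 0'
python3 -m pendant '-45 4 -20 0 0 0;-48 4 0 0 0 0;-48 4 0 0 0 0;-48 4 0 0 0 0;-40 3 0 0 0 0'
python3 -m pendant '-7 0 0 0 0 0;0 0 0 0 0 0;0 0 0 0 0 0;0 0 0 0 0 0;0 0 0 0 0 0'
python3 - <<'E'
from h import *
w=grab('wrist','w10'); s=sensors.read_state(); print(s['tcp_pos'],s['force'])
cv2.imwrite('pics/w10c.png',w['frame'][200:400,160:480])
E
```

```text
clock: 12.1
tcp_pos: [0.589, 0.2828, 0.0027]
tcp_rot: [0.707, 0.707, 0.0, 0.0]
force: [0.3, -0.9, 0.4]
grip_width: 0.0522
finger_force: 0.0
clock: 12.6
tcp_pos: [0.5894, 0.283, 0.0032]
tcp_rot: [0.707, 0.707, 0.001, 0.0]
force: [-0.5, 0.1, 5.7]
grip_width: 0.031
finger_force: 59.6
clock: 13.1
tcp_pos: [0.5901, 0.2733, 0.169]
tcp_rot: [0.706, 0.708, -0.0, -0.0]
force: [0.4, 1.2, -0.8]
grip_width: 0.0307
finger_force: 59.5
clock: 13.6
tcp_pos: [0.6093, 0.0414, 0.187]
tcp_rot: [0.707, 0.707, -0.0, -0.0]
force: [0.4, 0.3, -1.2]
grip_width: 0.0313
finger_force: 59.5
clock: 14.1
tcp_pos: [0.6098, 0.0381, 0.1872]
tcp_rot: [0.706, 0.708, -0.0, -0.0]
force: [0.6, 0.1, -0.8]
grip_width: 0.031
finger_force: 59.5
[0.60982018 0.03794352 0.18724386] [ 0.2618039  -0.20629211 -0.15533054]
```

View pics/w10c.png

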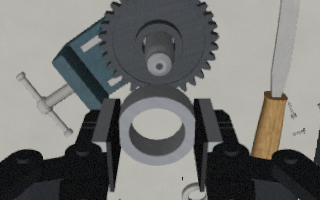

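The spacer is held (ring centre at about (318,330) full scale) and the shaft tip is at (318,267). I check the alignment of both in the same frame.

Run:
```python
from h import *
w=load('w10'); t=sensors.read_state()['tcp_pos']
g=cv2.cvtColor(w['frame'],cv2.COLOR_BGR2GRAY)
print('tip',plane(w,318,267,.1195,True).round(4),'tcp',t.round(4), 'tcp px',np.round(proj(w,t,True),1))
# ring top face: bright
roi=g[280:372,272:364]; m=((roi>95)&(roi<150)).astype(np.uint8)
hsv=cv2.cvtColor(w['frame'],cv2.COLOR_BGR2HSV)[280:372,272:364]; print(hsv[30,46],hsv[62,46],hsv[80,46],hsv[46,46],roi[:,46][::4])
c=[(318,320+0)]
# top rim outer: bottom/left/right extents from columns
for z in (0.011,0.004,-0.003):
    P=np.array([proj(w,t+[.017*np.cos(a),.017*np.sin(a),z],True) for a in np.linspace(0,6.28,60)]); Q=np.array([proj(w,t+[.0115*np.cos(a),.0115*np.sin(a),z],True) for a in np.linspace(0,6.28,60)]); print(z,'outer',P.min(0).round(1),P.max(0).round(1),'inner',Q.min(0).round(1),Q.max(0).round(1))
```

```text
tip [0.609  0.037  0.1195] tcp [0.6098 0.0379 0.1872] tcp px [320.3 321.2]
[ 26  10 180] [100  11  69] [110  10 150] [ 30  10 179] [ 72  68  64  68  85 143 141 162 180 178 180 178 182 181 180  74  66  67
  66 120 146 143 181]
0.011 outer [279.3 297.4] [361.8 367.2] inner [292.6 309.8] [348.5 357. ]
0.004 outer [280.7 289.9] [360. 358.] inner [293.6 301.9] [347.3 347.9]
-0.003 outer [282.1 283. ] [358.4 349.4] inner [294.4 294.7] [346.1 339.5]
```

Run:
```python
from h import *
g=cv2.cvtColor(load('w10')['frame'],cv2.COLOR_BGR2GRAY)
print(g[280:372:2,318]); print(g[330,270:366:2])
```

```text
[ 72  73  68  68  64  65  68  66  85 145 143 142 141 143 162 179 180 179
 178 179 180 179 178 178 182 180 181 182 180 178  74  68  66  69  67  69
  66  70 120 144 146 144 143 180 181 181]
[  9  22  13  10  14 144 144 143 145 123  55  55  57 155 180 178 180 180
 181 180 180 180 182 181 180 180 180 183 182 180 180 181 180 179 118  75
  76  93 148 148 147 147 127  13  12   4  19  16]
```

```bash
python3 -m pendant '-1 0.5 20 0 0 0;0 0 20 0 0 0;0 0 12 0 0 0;0 0 0 0 0 0;0 0 0 0 0 0'
python3 -m pendant '0 0 7 0 0 0;0 0 7 0 0 0;0 0 5 0 0 0;0 0 0 0 0 0;0 0 0 0 0 0'
```

```text
clock: 14.65
tcp_pos: [0.6106, 0.036, 0.1356]
tcp_rot: [0.707, 0.707, 0.0, 0.0]
force: [0.6, -1.1, 0.4]
grip_width: 0.031
finger_force: 59.5
clock: 15.15
tcp_pos: [0.6103, 0.0357, 0.1161]
tcp_rot: [0.707, 0.707, -0.0, -0.0]
force: [0.8, 0.6, -0.8]
grip_width: 0.0308
finger_force: 59.5
```

```bash
python3 -m pendant '0.5 0 5 0 0 0;0 0 5 0 0 0;0 0 4 0 0 0;0 0 0 0 0 0;0 0 0 0 0 0'
python3 -m pendant '0 0 5 0 0 0;0 0 4 0 0 0;0 0 3 0 0 0;0 0 0 0 0 0;0 0 0 0 0 0'
```

```text
clock: 15.65
tcp_pos: [0.6102, 0.0364, 0.1019]
tcp_rot: [0.707, 0.707, -0.0, -0.0]
force: [-0.7, 1.5, -1.4]
grip_width: 0.0308
finger_force: 59.5
clock: 16.15
tcp_pos: [0.6103, 0.0364, 0.09]
tcp_rot: [0.707, 0.707, 0.0, -0.0]
force: [1.6, 1.2, -2.0]
grip_width: 0.031
finger_force: 59.5
```

```bash
python3 -m pendant '0 0 1.5 0 0 0;0 0 0.5 0 0 0;0 0 0 0 0 0;0 0 0 0 0 0;0 0 0 0 0 0'
python3 -m pendant '0 0 0 0 0 0;0 0 0 0 0 0;0 0 -3 0 0 0;0 0 -20 0 0 0;0 0 -40 0 0 0' 55
python3 -m pendant '0 0 -40 0 0 0;0 0 -10 0 0 0;-25 0 0 0 0 0;-15 0 0 0 0 0;0 0 0 0 0 0' 72
python3 - <<'E'
from h import *
w=grab('wrist','w11'); s=sensors.read_state(); print(s['tcp_pos'],s['force'])
g=w['frame']; u,v=np.int32(proj(w,[.61,.037,.1],True)); print(u,v)
cv2.imwrite('pics/w11c.png',cv2.resize(g[v-75:v+75,u-100:u+100],(600,450)))
E
```

```text
clock: 16.65
tcp_pos: [0.6106, 0.0363, 0.0885]
tcp_rot: [0.707, 0.707, 0.0, 0.0]
force: [-0.5, 1.3, -0.0]
grip_width: 0.0314
finger_force: 59.7
clock: 17.15
tcp_pos: [0.6075, 0.0362, 0.1478]
tcp_rot: [0.707, 0.707, -0.003, -0.003]
force: [0.3, 0.9, -0.5]
grip_width: 0.0549
finger_force: 0.0
clock: 17.65
tcp_pos: [0.61, -0.0054, 0.2004]
tcp_rot: [0.708, 0.706, -0.001, -0.0]
force: [0.0, -0.9, -0.2]
grip_width: 0.0719
finger_force: 0.0
[ 0.60988857 -0.00441202  0.2001764 ] [-0.07517979 -0.34415069  0.08355999]
319 187
```

View pics/w11c.png

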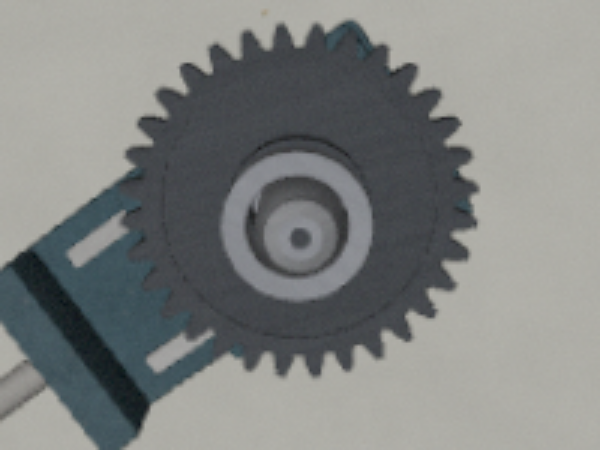

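The spacer is on the shaft above the gear, level, with its ring centred at about (318,187) full scale. Next is the small dark gear.

```bash
python3 -m pendant '38 -20 0 0 0 0;42 -22 0 0 0 0;42 -22 0 0 0 0;42 -22 0 0 0 0;42 -22 0 0 0 0' 72
python3 -m pendant '42 -22 0 0 0 0;42 -22 0 0 0 0;42 -22 15 0 0 0;22 -14 30 0 0 0;0 0 30 0 0 0'
python3 -m pendant '0 0 10 0 0 0;0 0 0 0 0 0;0 0 0 0 0 0;0 0 0 0 0 0;0 0 0 0 0 0'
python3 - <<'E'
from h import *
w=grab('wrist','w12'); s=sensors.read_state(); print(s['tcp_pos'])
u,v=proj(w,[.4225,.3505,.006],True); print(u,v)
q=circ(w,u,v,75,.006,thr=115); print([np.round(k,4) for k in q])
w1=load('w1'); p=circ(w1,325,142,42,.006,thr=115); print(tri(ray(w,*q[2],True),ray(w1,*p[2],True)).round(4))
E
```

```text
clock: 18.2
tcp_pos: [0.5006, 0.2041, 0.2004]
tcp_rot: [0.707, 0.707, -0.0, -0.001]
force: [0.3, -0.1, -0.2]
grip_width: 0.0721
finger_force: 0.0
clock: 18.7
tcp_pos: [0.4199, 0.3534, 0.1254]
tcp_rot: [0.705, 0.709, 0.0, -0.001]
force: [-0.2, -0.8, -1.1]
grip_width: 0.0717
finger_force: 0.0
clock: 19.2
tcp_pos: [0.4235, 0.3503, 0.1182]
tcp_rot: [0.707, 0.707, 0.001, 0.0]
force: [-0.9, 0.0, 0.3]
grip_width: 0.0722
finger_force: 0.0
[0.42331854 0.35029872 0.11785846]
316.9590012696099 242.98636457501792
[array([0.4226, 0.3498]), array([0.0591, 0.057 ]), array([317.0774, 243.8749]), np.int64(115)]
[0.4226 0.3498 0.0058]
```

```bash
python3 -m pendant '-0.5 -0.5 40 0 0 0;0 0 40 0 0 0;0 0 25 0 0 0;0 0 8 0 0 0;0 0 0 0 0 0' 72
python3 -m pendant '0 0 3 0 0 0;0 0 1 0 0 0;0 0 0 0 0 0;0 0 0 0 0 0;0 0 0 0 0 0' 
python3 -m pendant '0 0 0 0 0 0;0 0 0 0 0 0;0 0 0 0 0 0;0 0 0 0 0 0;0 0 0 0 0 0' 40 60
```

```text
clock: 19.75
tcp_pos: [0.4214, 0.3492, 0.0027]
tcp_rot: [0.707, 0.707, -0.001, -0.0]
force: [0.2, -0.1, -0.3]
grip_width: 0.0718
finger_force: 0.0
clock: 20.25
tcp_pos: [0.4221, 0.3499, -0.0001]
tcp_rot: [0.707, 0.707, 0.0, 0.0]
force: [0.2, -0.1, -1.3]
grip_width: 0.0721
finger_force: 0.0
clock: 20.75
tcp_pos: [0.4225, 0.3501, 0.0003]
tcp_rot: [0.707, 0.707, 0.001, 0.0]
force: [-0.1, -0.5, 6.1]
grip_width: 0.0529
finger_force: 63.7
```

```bash
python3 -m pendant '0 0 -10 0 0 0;0 0 -35 0 0 0;0 0 -45 0 0 0;0 0 -45 0 0 0;-10 6 -40 0 0 0'
python3 -m pendant '-37 22 -20 0 0 0;-40 24 0 0 0 0;-40 24 0 0 0 0;-40 24 0 0 0 0;-40 24 0 0 0 0'
python3 -m pendant '-40 24 0 0 0 0;-40 24 0 0 0 0;-26 16 0 0 0 0;0 0 0 0 0 0;0 0 0 0 0 0'
python3 -m pendant '0 0 0 0 0 0;0 0 0 0 0 0;0 0 0 0 0 0;0 0 0 0 0 0;0 0 0 0 0 0'
```

```text
clock: 21.25
tcp_pos: [0.4268, 0.3399, 0.1761]
tcp_rot: [0.706, 0.708, -0.0, -0.0]
force: [0.3, -0.2, -2.2]
grip_width: 0.0532
finger_force: 63.8
clock: 21.75
tcp_pos: [0.5457, 0.141, 0.1938]
tcp_rot: [0.707, 0.707, -0.0, -0.0]
force: [-0.0, -0.0, -1.1]
grip_width: 0.0531
finger_force: 63.8
clock: 22.25
tcp_pos: [0.6093, 0.0364, 0.1934]
tcp_rot: [0.707, 0.707, -0.001, -0.001]
force: [-0.0, 0.2, -0.6]
grip_width: 0.053
finger_force: 63.8
clock: 22.75
tcp_pos: [0.6098, 0.0372, 0.1944]
tcp_rot: [0.707, 0.708, 0.0, 0.0]
force: [0.1, 0.2, -1.5]
grip_width: 0.053
finger_force: 63.8
```

```bash
python3 - <<'E'
from h import *
w=grab('wrist','w13'); t=sensors.read_state()['tcp_pos']; g=cv2.cvtColor(w['frame'],cv2.COLOR_BGR2GRAY)
for z in (.012,0):
    Q=np.array([proj(w,t+[.0115*np.cos(a),.0115*np.sin(a),z],True) for a in np.linspace(0,6.28,60)]); print(z,Q.min(0).round(1),Q.max(0).round(1))
print(g[280:372:3,318]); print(g[325,270:366:3]); print(g[335,270:366:3])
E
python3 -m pendant '0 0.5 22 0 0 0;0 0 22 0 0 0;0 0 18 0 0 0;0 0 0 0 0 0;0 0 0 0 0 0'
```

```text
0.012 [292.6 310.9] [348.8 358.2]
0 [294.1 297.6] [346.6 343. ]
[ 79  76  76  78  78  77  78  81  84 118 184 183 184 186 183 185 187 185
 185 185 184  33  40  38  36  60  80  78  82  83  57]
[ 70  78  75  81  79  78  77 124 183 182 183 186 186 183 186 184 185 184
 185 187 185 182 185 186 134  76  77  80  78  77  79  78]
[ 60  74  76  78  79  77  67  28  25  85 183 184 185 186 185 184 185 185
 186 185 186 186 106  40  43  73  81  80  81  76  79  73]
clock: 23.3
tcp_pos: [0.6104, 0.0368, 0.1324]
tcp_rot: [0.707, 0.707, -0.0, -0.0]
force: [0.1, 0.6, -1.6]
grip_width: 0.0529
finger_force: 63.8
```

```bash
python3 -m pendant '-0.8 0.3 6 0 0 0;0 0 7 0 0 0;0 0 6 0 0 0;0 0 0 0 0 0;0 0 0 0 0 0'
python3 -m pendant '0 0 5 0 0 0;0 0 4 0 0 0;0 0 2 0 0 0;0 0 0 0 0 0;0 0 0 0 0 0'
```

```text
clock: 23.8
tcp_pos: [0.6106, 0.036, 0.113]
tcp_rot: [0.707, 0.707, -0.0, -0.0]
force: [0.1, 0.7, -1.3]
grip_width: 0.0526
finger_force: 63.8
clock: 24.3
tcp_pos: [0.6107, 0.0359, 0.1023]
tcp_rot: [0.707, 0.707, -0.0, -0.0]
force: [0.0, 0.4, -2.3]
grip_width: 0.053
finger_force: 63.8
```

```bash
python3 -m pendant '0 0 2 0 0 0;0 0 1 0 0 0;0 0 0 0 0 0;0 0 0 0 0 0;0 0 0 0 0 0'
python3 -m pendant '0 0 0 0 0 0;0 0 0 0 0 0;0 0 -3 0 0 0;0 0 -20 0 0 0;0 0 -40 0 0 0' 74
python3 -m pendant '0 0 -37 0 0 0;0 0 0 0 0 0;-25 0 0 0 0 0;-15 0 0 0 0 0;0 0 0 0 0 0' 65
python3 - <<'E'
from h import *
w=grab('wrist','w14'); s=sensors.read_state(); print(s['tcp_pos'],s['force'])
E
python3 -m pendant '-40 -16 0 0 0 0;-45 -18 0 0 0 0;-45 -18 0 0 0 0;-45 -18 0 0 0 0;-45 -18 0 0 0 0'
python3 -m pendant '-45 -18 0 0 0 0;-45 -18 0 0 0 0;-32 -17 10 0 0 0;0 0 30 0 0 0;0 0 30 0 0 0'
python3 -m pendant '0 0 10 0 0 0;0 0 0 0 0 0;0 0 0 0 0 0;0 0 0 0 0 0;0 0 0 0 0 0'
python3 - <<'E'
from h import *
w=grab('wrist','w15'); s=sensors.read_state(); print(s['tcp_pos'])
u,v=proj(w,[.47,-.347,.006],True); print(u,v)
q=circ(w,u,v,75,.006,thr=135); print([np.round(k,4) for k in q])
a=load('w14')['frame']; u,v=np.int32(proj(load('w14'),[.61,.037,.11],True)); c=a[v-75:v+75,u-100:u+100]
b=w['frame'][150:350,200:440]
cv2.imwrite('pics/w1415.png',np.hstack([cv2.resize(c,(400,300)),cv2.resize(b,(360,300))]))
E
```

```text
clock: 24.8
tcp_pos: [0.6108, 0.0359, 0.0994]
tcp_rot: [0.707, 0.707, 0.0, 0.0]
force: [-0.3, 0.1, -1.2]
grip_width: 0.0527
finger_force: 63.8
clock: 25.3
tcp_pos: [0.6082, 0.036, 0.1591]
tcp_rot: [0.707, 0.707, -0.003, -0.003]
force: [-0.6, -0.2, 0.2]
grip_width: 0.0742
finger_force: 0.0
clock: 25.8
tcp_pos: [0.6105, -0.0057, 0.1988]
tcp_rot: [0.708, 0.706, -0.0, -0.0]
force: [-0.2, 0.3, 0.1]
grip_width: 0.0648
finger_force: 0.0
[ 0.61048532 -0.00470657  0.1986928 ] [-0.02555393  1.0781937  -0.7624996 ]
clock: 26.35
tcp_pos: [0.5221, -0.2248, 0.1989]
tcp_rot: [0.707, 0.708, 0.0, -0.0]
force: [0.7, 0.3, -0.1]
grip_width: 0.0648
finger_force: 0.0
clock: 26.85
tcp_pos: [0.47, -0.3472, 0.1291]
tcp_rot: [0.708, 0.707, 0.0, 0.001]
force: [1.2, 0.2, -0.6]
grip_width: 0.0649
finger_force: 0.0
clock: 27.35
tcp_pos: [0.471, -0.3467, 0.1212]
tcp_rot: [0.707, 0.707, 0.0, 0.002]
force: [0.0, -0.1, -0.2]
grip_width: 0.0649
finger_force: 0.0
[ 0.47078319 -0.34657788  0.12093655]
317.0765446554059 241.757593941369
[array([ 0.4718, -0.3437]), array([0.0492, 0.0473]), array([319.5286, 237.3572]), np.int64(135)]
```

```bash
python3 -m pendant '3 1 30 0 0 0;0 0 40 0 0 0;0 0 15 0 0 0;0 0 0 0 0 0;0 0 0 0 0 0' 62
python3 - <<'E'
from h import *
d=grab('wrist','w16'); s=sensors.read_state(); print(s['tcp_pos'])
u,v=proj(d,[.472,-.344,.006],True)
q=circ(d,u,v,75,.006,thr=135); print([np.round(k,4) for k in q])
w=load('w15');p=circ(w,319,238,75,.006,thr=135); print(tri(ray(d,*q[2],True),ray(w,*p[2],True)).round(4))
E
```

```text
clock: 27.9
tcp_pos: [0.4716, -0.3438, 0.0355]
tcp_rot: [0.707, 0.707, 0.0, 0.001]
force: [-0.5, 0.3, 0.4]
grip_width: 0.062
finger_force: 0.0
[ 0.47213402 -0.34422928  0.03640876]
[array([ 0.4717, -0.344 ]), array([0.051 , 0.0475]), array([319.996 , 292.5632]), np.int64(135)]
[ 0.4717 -0.3431  0.0079]
```

Consistent: the bearing is at (0.472, -0.344) with mid-height about 6–8 mm. I grip it.

```bash
python3 -m pendant '0 0 20 0 0 0;0 0 11 0 0 0;0 0 2 0 0 0;0 0 0 0 0 0;0 0 0 0 0 0' 62
python3 -m pendant '0 0 0 0 0 0;0 0 0 0 0 0;0 0 0 0 0 0;0 0 0 0 0 0;0 0 0 0 0 0' 30 60
python3 -m pendant '0 0 -10 0 0 0;0 0 -35 0 0 0;0 0 -45 0 0 0;0 0 -45 0 0 0;10 3 -45 0 0 0'
python3 -m pendant '42 15 -15 0 0 0;45 18 0 0 0 0;45 18 0 0 0 0;45 18 0 0 0 0;45 18 0 0 0 0'
python3 -m pendant '45 16 0 0 0 0;45 16 0 0 0 0;45 12 0 0 0 0;13 5 0 0 0 0;0 0 0 0 0 0'
python3 -m pendant '0 0 0 0 0 0;0 0 0 0 0 0;0 0 0 0 0 0;0 0 0 0 0 0;0 0 0 0 0 0'
python3 - <<'E'
from h import *
w=grab('wrist','w17'); t=sensors.read_state()['tcp_pos']; print(t)
for r,z in ((.009,.009),(.009,-.003)):
    Q=np.array([proj(w,t+[r*np.cos(a),r*np.sin(a),z],True) for a in np.linspace(0,6.28,60)]); print(r,z,Q.min(0).round(1),Q.max(0).round(1))
g=cv2.cvtColor(w['frame'],cv2.COLOR_BGR2GRAY)
print(g[260:386:3,318]); print(g[328,258:378:3]);print('tip px',proj(w,[.6098,.0372,.1195],True))
E
```

```text
clock: 28.45
tcp_pos: [0.4715, -0.3437, 0.0023]
tcp_rot: [0.707, 0.707, 0.0, 0.001]
force: [0.2, 0.0, -0.7]
grip_width: 0.0621
finger_force: 0.0
clock: 28.95
tcp_pos: [0.4719, -0.344, 0.0029]
tcp_rot: [0.707, 0.707, 0.0, 0.001]
force: [-1.0, -0.2, 5.9]
grip_width: 0.0435
finger_force: 61.6
clock: 29.45
tcp_pos: [0.4732, -0.3333, 0.183]
tcp_rot: [0.707, 0.707, -0.0, -0.0]
force: [1.2, 0.4, -0.4]
grip_width: 0.0434
finger_force: 61.4
clock: 29.95
tcp_pos: [0.5608, -0.1091, 0.1965]
tcp_rot: [0.707, 0.707, -0.0, 0.0]
force: [0.6, -0.5, -1.0]
grip_width: 0.0435
finger_force: 61.4
clock: 30.45
tcp_pos: [0.6096, 0.0388, 0.1961]
tcp_rot: [0.706, 0.708, -0.0, -0.0]
force: [0.3, -1.3, -1.1]
grip_width: 0.0437
finger_force: 61.4
clock: 30.95
tcp_pos: [0.6097, 0.0362, 0.1964]
tcp_rot: [0.707, 0.707, 0.0, 0.0]
force: [0.0, 1.1, 0.2]
grip_width: 0.0437
finger_force: 61.4
[0.60966466 0.03636969 0.19635872]
0.009 0.009 [298.9 312.1] [342.2 348.9]
0.009 -0.003 [300.  299.1] [340.5 334.3]
[ 80 145 121  44  67  68  72 143 147 150  77  33  33  34  24 126 143 148
 180 184 183 183 184 186 183 140  66  72  73  73 146 148  56  32  30  35
 135 146 147 182 184 185]
[  9  10  37 148 143  33  35  31  30  34 144 144 143  62 121 184 182 183
 183 184 184 185 185 184 185 141  76 141 148 146  26  28  35  32  28 137
 147  53  24  13]
tip px (np.float64(319.3565384695399), np.float64(258.458118427732))
```

```bash
python3 -m pendant '0.7 1.1 24 0 0 0;0 0 24 0 0 0;0 0 17 0 0 0;0 0 0 0 0 0;0 0 0 0 0 0'
python3 -m pendant '0 0 4 0 0 0;0 0 4 0 0 0;0 0 3 0 0 0;0 0 0 0 0 0;0 0 0 0 0 0'
```

```text
clock: 31.5
tcp_pos: [0.6109, 0.0376, 0.1314]
tcp_rot: [0.707, 0.707, -0.0, -0.0]
force: [0.4, 0.4, 0.6]
grip_width: 0.0434
finger_force: 61.4
clock: 32.0
tcp_pos: [0.6108, 0.0376, 0.1203]
tcp_rot: [0.707, 0.707, -0.0, -0.0]
force: [0.0, -1.0, -1.0]
grip_width: 0.0435
finger_force: 61.4
```

```bash
python3 -m pendant '-0.3 0 2 0 0 0;0 0 2 0 0 0;0 0 1.5 0 0 0;0 0 0 0 0 0;0 0 0 0 0 0'
python3 -m pendant '0 0 0.7 0 0 0;0 0 0.7 0 0 0;0 0 0 0 0 0;0 0 0 0 0 0;0 0 0 0 0 0'
```

```text
clock: 32.5
tcp_pos: [0.6108, 0.0373, 0.1147]
tcp_rot: [0.707, 0.707, -0.0, -0.0]
force: [-0.8, 0.8, 0.0]
grip_width: 0.0434
finger_force: 61.4
clock: 33.0
tcp_pos: [0.6109, 0.0373, 0.1134]
tcp_rot: [0.707, 0.707, 0.0, 0.0]
force: [0.3, -0.3, -1.3]
grip_width: 0.0435
finger_force: 61.4
```

```bash
python3 -m pendant '0 0 0 0 0 0;0 0 0 0 0 0;0 0 -3 0 0 0;0 0 -20 0 0 0;0 0 -40 0 0 0' 66
python3 -m pendant '0 0 -25 0 0 0;-25 0 0 0 0 0;-25 0 0 0 0 0;-10 0 0 0 0 0;0 0 0 0 0 0'
python3 - <<'E'
from h import *
w=grab('wrist','w18');
E
python3 -m pendant '-40 -15 -20 0 0 0;-40 -20 -20 0 0 0;-40 -20 0 0 0 0;-40 -20 0 0 0 0;-40 -20 0 0 0 0'
python3 - <<'E'
from h import *
s,d,w,a=grab('scene','s2'),grab('side','d2'),load('w18'),load('w14')
def crop(d,p,fish,r,wh):
    u,v=np.int32(proj(d,p,fish)); h=int(r*wh[1]/wh[0]); return cv2.resize(d['frame'][max(0,v-h):v+h,u-r:u+r],wh,interpolation=cv2.INTER_CUBIC)
P=[.61,.0373,.09]
cv2.imwrite('pics/fin.png',np.vstack([np.hstack([crop(a,P,True,80,(400,300)),crop(w,P,True,80,(400,300))]),np.hstack([crop(s,P,False,34,(400,300)),crop(d,P,False,34,(400,300))])]))
E
```

```text
clock: 33.5
tcp_pos: [0.6082, 0.0375, 0.1731]
tcp_rot: [0.707, 0.707, -0.003, -0.003]
force: [0.1, 0.2, 0.1]
grip_width: 0.066
finger_force: 0.0
clock: 34.0
tcp_pos: [0.6108, -0.0236, 0.2015]
tcp_rot: [0.708, 0.707, 0.0, -0.0]
force: [-0.2, 0.6, -1.2]
grip_width: 0.0662
finger_force: 0.0
clock: 34.55
tcp_pos: [0.5155, -0.2229, 0.2416]
tcp_rot: [0.706, 0.708, 0.0, 0.0]
force: [0.7, 0.4, 0.3]
grip_width: 0.0659
finger_force: 0.0
```

View pics/fin.png

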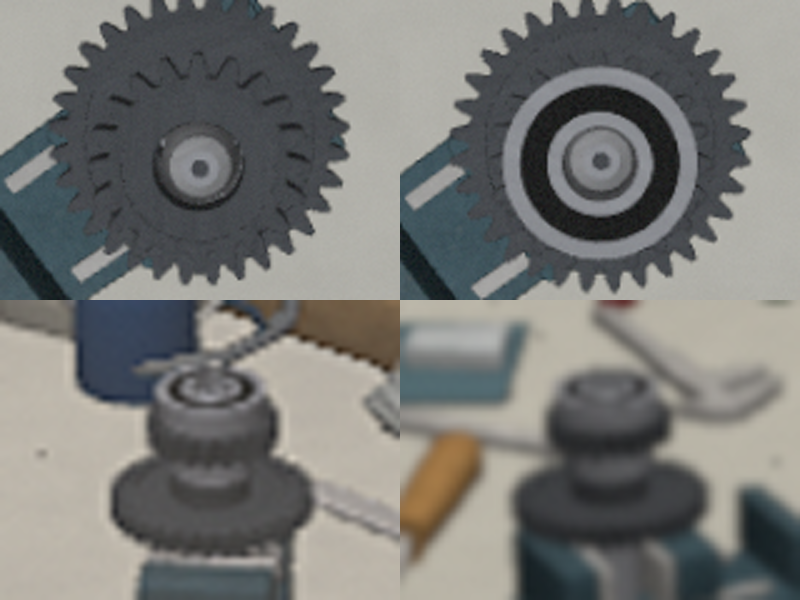

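The four tiles show the finished stack from two wrist views, the scene camera and the side camera. The parts are stacked in order (large gear, long spacer, small gear, bearing), level and without gaps. The shaft tip is concentric in the bearing (tile point (600,160)) and just below its top face, which matches it being home. I hand the job in.

```bash
python3 -c "
from rig import ticket
print(ticket.close_job())"
```

```text
the job is handed in; nothing more can be done
None
```

The large gear (boss up), long spacer, small gear and bearing are stacked on the shaft in that order. All look fully home in the last pictures, and I handed the job in at about 35 s; the short spacer, caliper and oil can were not touched.

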